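# Index a duct cutter's fence to 45 degrees and lay the duct in for the cut

### The arm

A 6-joint arm with a two-finger parallel gripper is mounted at the origin on a cart in front of the work surface, level with it; the furniture and walls round the work are solid. World frame = base frame: x ahead of the robot, y to its left, z up, the work surface at z = 0. Lengths are in m, angles in rad, forces in N, time in s.
With the tool pointing down it reaches from about 0.35 to 0.775 m from the base axis. Payload 5.5 kg.
Tool frame: the origin (TCP) lies on the centre line of the jaws, within the pads' length; the fingertips stand 8 mm ahead of it and the grasp point (between the pads) lies 11 mm behind it; z points along the fingers, y is the direction in which the jaws open and shut (so a half turn about z gives the same grasp; the last joint's range is limited). The gripper opens to 85 mm and grips with 20 to 120 N. Pads are 22 mm wide; open, the fingers measure 114 mm over their backs; the gripper's body (76 mm by 85 mm) begins 54 mm behind the grasp point. The pads swing forward as they close: fully open they stand 13 mm farther back than shut.
Start: joints at [0.986, 0.313, 0.046, 1.304, 0, 1.431], TCP at [0.247, 0.519, 0.239] pointing down, gripper open.
Joint ranges: [-2.76, 2.76], [-0.86, 1.69], [-1.03, 1.26], [-2.2, 2.34], [-1.47, 1.5], [-3.14, 3.14]. Speed limits (rad/s): [2.57, 2.57, 3.14, 3.14, 3.14, 3.14].

### API

Orientations are given as a unit quaternion [w, x, y, z].
In Python, from workcell import env gives the robot as it stands. The module is installed in compiled form; this text tells all that it offers.
- The arm moves only by the tool play_rows, never from a script. Its argument "steps" is a list of rows, each an object with "claw": the closure in counts, from 0 (fully open) to 255 (shut); "dp": the shift along the tool's x, y, z in m, a list of three; "angular": the turn, a rotation vector about the tool's x, y, z in degrees, a list of three. In form: [{"claw": claw, "dp": [dx, dy, dz], "angular": [wx, wy, wz]}, ...]. A call has exactly 8 rows; each row shifts and turns the commanded pose from where the row before left it, along the tool's axes as they then stand; what a row does not reach is not made up. A row lasts 1/12 s, in which the tool goes at most 41.7 mm and 7.16 degrees, less where a joint would pass 70% of its speed; a pose out of reach is approached as far as the arm can. A call is refused whole if a number of a shift passes 0.0417 or a number of a turn 7.16, either way. A call with a gripper value outside its range is refused whole. The fingers move at their own pace and stop on an object; "force" is the grip in N (left out, the last holds). Time passes only in rows, so rows that do not move let the fingers close, or fill a call up. It gives the time, the measured TCP pose, the force and the opening at its end, in the units of the state.
- env.get_state(): the state, without advancing time (a new reading comes with each control period).
- env.read_camera(name): name is "scene" or "top"; returns (picture, depth): 400x640x3 uint8, red, green, blue; 400x640 float32, m along the optical axis (not along the pixel's ray), 0 where there is no reading.
- env.calibration(name): a dict with "fx", "fy", "cx", "cy" (pixels), "k1" (the pictures are not rectified: a ray, as slopes to the right and down, at radius r is drawn at 1 + k1 r^2 times it, then the intrinsics apply), "world_from_camera" (4x4, takes a point from camera to world coordinates). Camera axes: x right, y down, z forward; pixel columns grow to the right and rows downward; lengths in m; the calibration is good to about 2 mm. A picture is of the moment at which its call begins. calibration takes no time and is no camera call.
- env.hand_in(): hands the job in, once; it reports no verdict.
The state is a dict: "clock": time; "joint_pos": joint angles; "qvel": joint speeds; "tau": joint torques, N m; "tcp_pos": TCP position; "orientation": TCP orientation; "wrist_force": force on the tool from outside, world axes, zero at the start; "ft_torque": the same for the moment, N m; "finger_gap": finger opening in m.
Only numpy, scipy, OpenCV 4.12 (cv2) and the standard library are available. Lean on these libraries where they do the work, as an engineer would, in place of code of your own. Each camera call takes 0.05 s, during which the arm holds its last target. There are 200 camera calls.

### The job

Set the duct cutter for a 45-degree mitre: pull the black knob of its index plunger straight up, swing the fence towards you to the next hole, the last of the three, and let the plunger snap fully home. Then stand the longer piece of grey wiring duct on the cutter's table, cover up, flush along the fence and with its end up against the length stop, and let go of everything. Leave the short offcut and the small blue carton where they are.

Things in the scene. Friction and masses are not known exactly. Their poses are not given: they have to be found in the camera images.
- duct_cutter: Fixed dark cutter, table 204 x 196 mm, top at z = 30 mm; raised blade and lever (to 195 mm) at its left rear stay up. Arc plate (top z = 36 mm) with three 12 mm holes on its right and front rim. Origin: on the bench under the fence's pivot. At yaw 0 x points away from the robot, in the blade's plane, y left; the table spans x -156 to 48, y -196 to 0 mm. Yaw within 0.25 rad of 0.
- fence_pivot (a point): On the fence's vertical turning axis, at the table top (z = 30 mm), in line with the fence's face. Its axes turn with the fence: x along the fence from pivot to knob, z up, -y the side on which the duct is laid (towards the blade).
- fence (a joint): Fence angle, rad. 0: square to the blade (fence along the cutter's -y). Grows as its outer end swings towards the robot, clockwise from above. Holes at 0, 0.393 and 0.785 (45 degrees); starts locked at 0.393. Play in a hole 0.006; travel ends at 0.83. Unlocked, 1 to 2 N at the knob turn it.
- plunger (a joint): Lift of the spring plunger, m: 0 fully home, at most 0.018. The round-tipped 10 mm pin leaves the hole at 0.012. The spring pulls down with 6 N when home, 11 N at full lift. Released between holes, the pin rides on the arc plate (reads 0.012) and drops in by itself when swung over a hole.
- plunger_knob (a point): Centre of the plunger's upright black knob, 29 mm across, 24 mm tall, on a thinner neck: 165 mm along the fence from the pivot, 6 mm behind its face. At z = 82 mm when home (knob z 70 to 94 mm); nothing near it stands above 62 mm. Rises with the plunger, swings with the fence.
- fence_stop (a point): Inner corner of fence face and length stop on the table top (z = 30 mm), 116 mm from the pivot. Axes as fence_pivot. Fence 12 mm thick, top z = 44 mm, face from 10 mm off the pivot to the stop; dark stop juts 28 mm from the face, top z = 49 mm (its screw 56). Duct in place: origin at x -60, y -15, z 0 mm from here; its other end overhangs the table edge at the blade.
- duct: The longer grey slotted wiring duct, cover on: 120 mm long (its x), 30 mm wide (y), 40 mm high (z), about 80 g, loose on the bench right in front of the cutter, cover up. Origin: centre of its underside. Either end may face the stop.
- offcut: Short offcut of the same duct, 60 x 30 x 40 mm, to the right; leave alone. Origin: centre of its underside.
- box_cube: Small blue carton, 62 x 60 x 61 mm, right of the cutter; leave alone. Origin: centre of its underside.

How it is judged:
By the outcome, as a careful person would: the job done as asked, in the order asked, and still so for the second after the job is handed in, with the robot touching nothing.
It also fails if it takes over 51 s, if anything falls off the work surface, if the arm or the gripper's body presses on something with over 40 N, if the wrist force passes 120 N, or if a joint passes its speed limit or range.

## Working session

There is one attempt and no reset: what is moved stays moved. The work goes in short steps, Python scripts to look and compute and a tool call to move; the robot and the scene stay as the last step left them, time stands still between calls to the robot, and variables do not carry over. Pictures are saved under pics/ and viewed, about 8 in all and at most 12, crops included, and the job is handed in when it is done.

Besides the shell and the picture viewer there is one more tool, called as name([rows], argument=value, ...), one row to a line, values as JSON. play_rows: Moves the arm, as the interface text tells. Its arguments: {"type":"object","properties":{"steps":{"type":"array","items":{"type":"object","properties":{"claw":{"type":"number"},"dp":{"type":"array","items":{"type":"number"}},"angular":{"type":"array","items":{"type":"number"}}}}},"force":{"type":"number"}},"required":["steps"]}

```bash
mkdir -p pics
cat > h.py <<'E'
import numpy as np, cv2
from workcell import env
def cal(n):
    c=env.calibration(n); K=np.array([[c['fx'],0,c['cx']],[0,c['fy'],c['cy']],[0,0,1.]]); return K,np.array([c['k1'],0,0,0,0.]),np.array(c['world_from_camera'])
def rays(n,px):
    K,d,T=cal(n); u=cv2.undistortPoints(np.array(px,float).reshape(-1,1,2),K,d).reshape(-1,2)
    return T[:3,3],(T[:3,:3]@np.c_[u,np.ones(len(u))].T).T
def plane(n,px,z):
    o,r=rays(n,px); return o+r*((z-o[2])/r[:,2])[:,None]
def dep(n,D,px):
    o,r=rays(n,px); z=np.array([D[int(v),int(u)] for u,v in px]); return o+r*z[:,None]
def cloud(n,D):
    v,u=np.mgrid[:400,:640]; o,r=rays(n,np.c_[u.ravel(),v.ravel()]); P=o+r*D.reshape(-1,1); P[D.ravel()==0]=np.nan
    return P.reshape(400,640,3)
def proj(n,P):
    K,d,T=cal(n); Ti=np.linalg.inv(T); return cv2.projectPoints(np.array(P,float).reshape(-1,1,3),cv2.Rodrigues(Ti[:3,:3])[0],Ti[:3,3],K,d)[0].reshape(-1,2)
def look(n,f):
    I,D=env.read_camera(n); cv2.imwrite(f'pics/{f}.png',I[:,:,::-1]); np.savez(f'pics/{f}.npz',I=I,D=D); return I,D
E
python3 - <<'E'
from h import *
for n in('scene','top'):
    I,D=look(n,n+'0'); K,d,T=cal(n); print(n,K[0,0],d[0],T.round(3).tolist(),(D==0).mean())
print(env.get_state())
E
```

```text
scene 363.1727356891584 -0.03212976895532261 [[0.995, -0.076, 0.066, 0.478], [-0.1, -0.741, 0.664, -0.731], [-0.002, -0.667, -0.745, 0.72], [0.0, 0.0, 0.0, 1.0]] 0.00548828125
top 486.6434052468033 -0.015579688465630607 [[0.255, -0.898, 0.359, 0.187], [-0.967, -0.237, 0.094, -0.239], [0.001, -0.371, -0.929, 0.957], [0.0, 0.0, 0.0, 1.0]] 0.0039609375
{'clock': 0.1, 'joint_pos': array([ 9.86403452e-01,  3.13941353e-01,  4.51063289e-02,  1.30361285e+00,
       -1.50557200e-05,  1.43118053e+00]), 'qvel': array([ 4.82971760e-05, -2.13272566e-03,  2.24297260e-03,  4.15979890e-04,
       -6.55643753e-04,  2.90002710e-04]), 'tau': array([ 1.66418453e-03, -4.81726313e+01,  2.99243081e+01,  1.27702503e-02,
       -1.64863877e-04, -1.45848611e-05]), 'tcp_pos': array([0.24717252, 0.5186745 , 0.23849452]), 'orientation': array([-2.85407754e-04,  2.20559885e-01,  9.75373085e-01, -7.74921627e-04]), 'wrist_force': array([ 0.08886015, -0.22254983,  0.41862267]), 'ft_torque': array([-0.04119183,  0.00057325, -0.01714164]), 'finger_gap': 0.08513309536694816}
```

View pics/scene0.png

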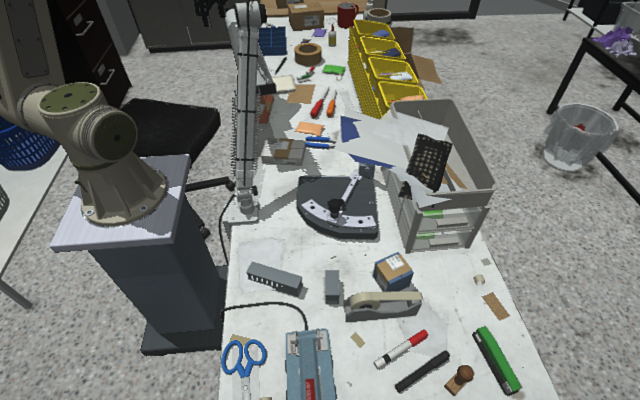

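View pics/top0.png

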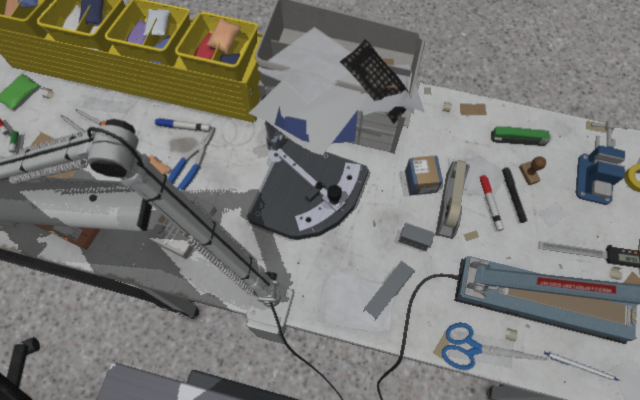

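The two views show the cutter (top ~(305,190), knob at top (335,193) and scene (336,207)), the long duct (top (388,290), scene (274,277)), the offcut, the carton, and a lamp arm clamped to the bench edge left of the cutter. Next I measure them.

Run:
```python
from h import *
a=np.load('pics/top0.npz');b=np.load('pics/scene0.npz')
A=cv2.resize(a['I'][110:330,230:450],None,fx=2.6,fy=2.6,interpolation=2)
B=cv2.resize(b['I'][130:310,225:425],None,fx=2.6,fy=2.6,interpolation=2)
cv2.imwrite('pics/cropA.png',A[:,:,::-1])
Pt=cloud('top',a['D']);Ps=cloud('scene',b['D'])
for n,P in(('top',Pt),('scene',Ps)):
  I=(a if n=='top' else b)['I'].astype(int)
  # knob
  z=P[...,2]
  def st(m,l):
    q=P[m]; print(n,l,m.sum(),np.nanmedian(q,0).round(4), np.nanmin(q,0).round(3),np.nanmax(q,0).round(3))
  uv=(335,193) if n=='top' else (336,207)
  v,u=np.mgrid[:400,:640]; w=(abs(u-uv[0])<14)&(abs(v-uv[1])<14)
  st(w&(z>.084)&(z<.1),'knob')
  uv=(388,290) if n=='top' else (274,277)
  w=(abs(u-uv[0])<45)&(abs(v-uv[1])<45)&(z>.033)&(z<.05)
  w=w.astype(np.uint8); k,L,S,C=cv2.connectedComponentsWithStats(w)
  for i in range(1,k):
    if S[i,4]>60:
      m=L==i; st(m,'duct?'); q=P[m][:,:2].astype(np.float32); print(cv2.minAreaRect(q))
  w=(z>.1)&(z<.9)&(P[...,0]>.15)&(P[...,0]<.8)&(abs(P[...,1])<.6)
  # tall stuff heightmap
  for x0 in np.arange(.2,.8,.1):
    print(round(x0,1),[ (round(float(z[w&(P[...,0]>=x0)&(P[...,0]<x0+.1)&(P[...,1]>=y0)&(P[...,1]<y0+.1)].max(initial=0)),2)) for y0 in np.arange(-.5,.6,.1)])
```

```text
top knob 172 [ 0.5556 -0.1694  0.0941] [ 0.543 -0.183  0.084] [ 0.571 -0.155  0.1  ]
top duct? 992 [ 0.408  -0.3139  0.041 ] [ 0.35  -0.353  0.035] [ 0.469 -0.277  0.046]
((0.41014090180397034, -0.3146424889564514), (0.030083317309617996, 0.12066397815942764), 65.25509643554688)
0.2 [0.0, 0.0, 0.0, 0.0, 0.0, 0.0, 0.0, 0.0, 0.0, 0.0, 0.0]
0.3 [0.0, 0.0, 0.0, 0.11, 0.3, 0.45, 0.44, 0.38, 0.32, 0.0, 0.0]
0.4 [0.0, 0.0, 0.0, 0.0, 0.27, 0.46, 0.45, 0.37, 0.0, 0.0, 0.0]
0.5 [0.0, 0.0, 0.0, 0.24, 0.25, 0.0, 0.0, 0.0, 0.0, 0.0, 0.0]
0.6 [0.0, 0.0, 0.23, 0.23, 0.25, 0.19, 0.0, 0.0, 0.0, 0.0, 0.0]
0.7 [0.0, 0.0, 0.23, 0.25, 0.23, 0.23, 0.19, 0.19, 0.19, 0.19, 0.19]
0.8 [0.0, 0.0, 0.0, 0.0, 0.0, 0.0, 0.0, 0.0, 0.0, 0.0, 0.0]
scene knob 108 [ 0.5557 -0.1741  0.0922] [ 0.543 -0.185  0.084] [ 0.571 -0.16   0.095]
scene duct? 736 [ 0.4106 -0.3179  0.0395] [ 0.35  -0.355  0.033] [ 0.468 -0.276  0.044]
((0.40906378626823425, -0.31572380661964417), (0.032423049211502075, 0.11950267106294632), 64.7391128540039)
0.2 [0.0, 0.0, 0.0, 0.0, 0.0, 0.0, 0.0, 0.0, 0.0, 0.33, 0.31]
0.3 [0.0, 0.0, 0.0, 0.12, 0.31, 0.45, 0.44, 0.24, 0.23, 0.23, 0.23]
0.4 [0.0, 0.0, 0.0, 0.0, 0.27, 0.46, 0.44, 0.35, 0.22, 0.0, 0.0]
0.5 [0.0, 0.0, 0.0, 0.23, 0.25, 0.0, 0.0, 0.0, 0.0, 0.0, 0.0]
0.6 [0.0, 0.0, 0.22, 0.23, 0.24, 0.0, 0.0, 0.0, 0.0, 0.0, 0.0]
0.7 [0.0, 0.0, 0.23, 0.25, 0.23, 0.23, 0.19, 0.18, 0.18, 0.18, 0.18]
0.8 [0.0, 0.0, 0.0, 0.0, 0.0, 0.0, 0.0, 0.0, 0.0, 0.0, 0.0]
```

View pics/cropA.png

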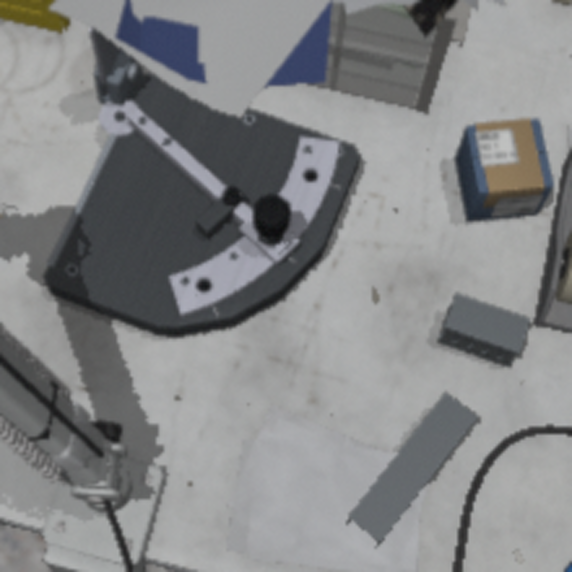

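```bash
cat >> h.py <<'E'
def fr(yaw,a):
    c=yaw-a  # fence heading: -y rotated
    R=np.array([[np.cos(yaw),-np.sin(yaw)],[np.sin(yaw),np.cos(yaw)]])
    return R@np.array([-np.sin(a),-np.cos(a)]), R@np.array([np.cos(a),-np.sin(a)])
E
python3 - <<'E'
from h import *
from scipy.optimize import least_squares as ls
a=np.load('pics/top0.npz');b=np.load('pics/scene0.npz')
h=plane('top',[[349.2,177.7],[308.5,220]],.036)[:,:2]; pv=plane('top',[[275.4,155]],.044)[0]
kn=np.array([.5556,-.1715])
print('holes',h,'pivot',pv)
obs=[(h[0],0),(kn,.393),(h[1],.785)]
f=lambda p:np.concatenate([p[:2]+.165*fr(p[2],t)[0]+.006*fr(p[2],t)[1]-o for o,t in obs])
s=ls(f,[pv[0],pv[1],0]);print(s.x,s.fun.round(4))
p=s.x
for t in(0,.393,.785):
  x,y=fr(p[2],t);print(t,'knob',p[:2]+.165*x+.006*y,'x',x,'corner',p[:2]+.116*x,'duct',p[:2]+.056*x-.015*y)
# height map
H=np.zeros((400,520)) # x .1-.9 ; y .7..-.6 step 2.5mm
for n,d in(('top',a),('scene',b)):
  P=cloud(n,d['D']).reshape(-1,3);P=P[~np.isnan(P[:,0])]
  i=((.9-P[:,0])/.0025).astype(int)+0;j=((.7-P[:,1])/.0025).astype(int)
  k=(i>=0)&(i<400)&(j>=0)&(j<520)&(P[:,2]<1)
  np.maximum.at(H,(i[k],j[k]),P[k,2])
C=cv2.applyColorMap((np.clip(H/.6,0,1)*255).astype(np.uint8),cv2.COLORMAP_JET);C[H==0]=0
for x in np.arange(0,.9,.1):
  cv2.line(C,(0,int((.9-x)/.0025)),(519,int((.9-x)/.0025)),(255,255,255),1);cv2.putText(C,'%.1f'%x,(0,int((.9-x)/.0025)),0,.4,(255,255,255))
for y in np.arange(-.5,.7,.1):
  cv2.line(C,(int((.7-y)/.0025),0),(int((.7-y)/.0025),399),(255,255,255),1);cv2.putText(C,'%.1f'%y,(int((.7-y)/.0025),395),0,.4,(255,255,255))
D=C.copy();
out=cv2.resize(C,(780,600));cv2.imwrite('pics/hm.png',out)
for x0 in np.arange(.1,.8,.05):print('%.2f'%x0,[round(float(H[int((.9-x0)/.0025)-20:int((.9-x0)/.0025),int((.7-y0)/.0025)-20:int((.7-y0)/.0025)].max()),2) for y0 in np.arange(.6,-.36,-.05)])
E
```

```text
holes [[ 0.61891147 -0.18756467]
 [ 0.50669002 -0.13027563]] pivot [ 0.62673726 -0.02529315  0.044     ]
[ 0.63177736 -0.02357008 -0.11647977] [-0.0004 -0.0006  0.0009  0.001  -0.0006 -0.0004]
0 knob [ 0.61856097 -0.18814932] x [-0.11621656 -0.9932239 ] corner [ 0.61829624 -0.13878405] duct [ 0.61037088 -0.07744737]
0.393 knob [ 0.55654103 -0.17054115] x [-0.48772316 -0.87299835] corner [ 0.57520148 -0.12483789] duct [ 0.59136989 -0.06514214]
0.785 knob [ 0.50609949 -0.13064983] x [-0.78424589 -0.62045014] corner [ 0.54080484 -0.0955423 ] duct [ 0.57855284 -0.0465516 ]
0.10 [0.0, 0.0, 0.0, 0.0, 0.0, 0.0, 0.0, 0.0, 0.0, 0.0, 0.01, 0.01, 0.02, 0.28, 0.01, 0.0, 0.0, 0.0, 0.0, 0.0]
0.15 [0.0, 0.0, 0.0, 0.0, 0.0, 0.0, 0.0, 0.0, 0.0, 0.0, 0.0, 0.0, 0.0, 0.0, 0.0, 0.0, 0.0, 0.0, 0.0, 0.0]
0.20 [0.0, 0.0, 0.31, 0.33, 0.33, 0.0, 0.0, 0.0, 0.0, 0.0, 0.0, 0.0, 0.0, 0.0, 0.0, 0.0, 0.0, 0.0, 0.0, 0.0]
0.25 [0.22, 0.3, 0.31, 0.32, 0.22, 0.0, 0.0, 0.0, 0.0, 0.0, 0.0, 0.0, 0.0, 0.0, 0.02, 0.07, 0.0, 0.0, 0.0, 0.0]
0.30 [0.0, 0.23, 0.23, 0.23, 0.23, 0.23, 0.24, 0.24, 0.24, 0.24, 0.23, 0.01, 0.28, 0.2
[... 461 characters left out ...]
0.02, 0.02, 0.03, 0.01, 0.01, 0.04, 0.04, 0.05, 0.1, 0.03, 0.01, 0.05]
0.55 [0.02, 0.03, 0.01, 0.01, 0.01, 0.03, 0.03, 0.02, 0.02, 0.02, 0.02, 0.01, 0.01, 0.24, 0.25, 0.23, 0.24, 0.04, 0.01, 0.01]
0.60 [0.02, 0.02, 0.02, 0.01, 0.02, 0.02, 0.02, 0.02, 0.02, 0.02, 0.02, 0.01, 0.06, 0.24, 0.24, 0.23, 0.23, 0.04, 0.01, 0.07]
0.65 [0.02, 0.02, 0.03, 0.01, 0.01, 0.01, 0.01, 0.02, 0.02, 0.02, 0.02, 0.01, 0.19, 0.24, 0.24, 0.23, 0.22, 0.23, 0.22, 0.07]
0.70 [0.19, 0.19, 0.19, 0.19, 0.19, 0.19, 0.19, 0.19, 0.19, 0.19, 0.19, 0.19, 0.23, 0.23, 0.23, 0.25, 0.25, 0.23, 0.22, 0.01]
0.75 [0.18, 0.16, 0.18, 0.18, 0.16, 0.18, 0.18, 0.16, 0.18, 0.18, 0.16, 0.18, 0.23, 0.22, 0.22, 0.25, 0.25, 0.23, 0.21, 0.01]
```

View pics/hm.png

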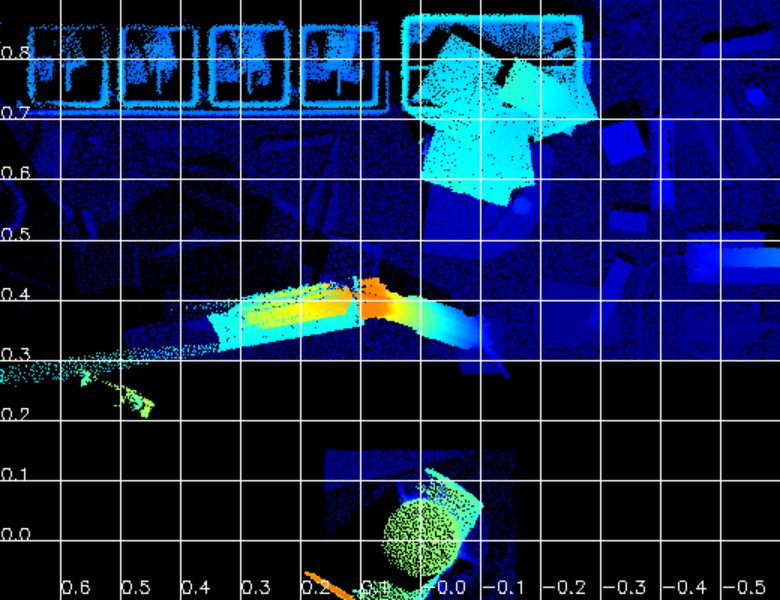

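The map puts the lamp arm between me and the cutter, up to z 0.46 around (0.40, 0.08). Loose papers hang over the back of the cutter at z≈0.23, so I'll lean the tool away from them. First I go up, over the lamp.

```bash
cat >> h.py <<'E'
from scipy.spatial.transform import Rotation as Ro
def tool(phi,th):
    phi,th=np.radians([phi,th]); xh=np.array([np.cos(phi),np.sin(phi),0]); z=-np.array([0,0,1])*np.cos(th)-xh*np.sin(th)
    y=np.array([np.sin(phi),-np.cos(phi),0]); return Ro.from_matrix(np.c_[np.cross(y,z),y,z])
def row(p0,R0,p,R,n):
    "constant row, repeated n times, from (p0,R0) to (p,R)"
    v=(R0.inv()*R).as_rotvec()/n; S=sum(Ro.from_rotvec(v*k).as_matrix() for k in range(n))
    print(n,'dp',np.linalg.solve(S,R0.inv().apply(np.array(p)-p0)).round(4).tolist(),'ang',np.degrees(v).round(2).tolist())
def cur():
    s=env.get_state(); q=s['orientation']; return np.array(s['tcp_pos']),Ro.from_quat([q[1],q[2],q[3],q[0]])
E
python3 - <<'E'
from h import *
p,R=cur(); p1=p+[0,0,.3336]
row(p1,R,[.47,-.22,.57],tool(202,0),24); row(p1,R,[.47,-.22,.57],tool(202,20),24)
E
```

```text
24 dp [-0.0111, -0.0312, 0.0001] ang [-0.0, -0.0, -1.98]
24 dp [-0.0111, -0.0312, 0.0012] ang [-0.35, -0.79, -1.96]
```

play_rows([
  {"claw":0,"dp":[0,0,-0.0417],"angular":[0,0,0]},
  {"claw":0,"dp":[0,0,-0.0417],"angular":[0,0,0]},
  {"claw":0,"dp":[0,0,-0.0417],"angular":[0,0,0]},
  {"claw":0,"dp":[0,0,-0.0417],"angular":[0,0,0]},
  {"claw":0,"dp":[0,0,-0.0417],"angular":[0,0,0]},
  {"claw":0,"dp":[0,0,-0.0417],"angular":[0,0,0]},
  {"claw":0,"dp":[0,0,-0.0417],"angular":[0,0,0]},
  {"claw":0,"dp":[0,0,-0.0417],"angular":[0,0,0]},
])

```text
clock: 0.77
tcp_pos: [0.2468, 0.5166, 0.5356]
orientation: [0.001, 0.221, 0.975, 0.004]
wrist_force: [1.2, 1.5, 0.4]
finger_gap: 0.0854
```

play_rows([
  {"claw":0,"dp":[-0.0111,-0.0312,-0.003],"angular":[0,0,-1.98]},
  {"claw":0,"dp":[-0.0111,-0.0312,-0.003],"angular":[0,0,-1.98]},
  {"claw":0,"dp":[-0.0111,-0.0312,-0.003],"angular":[0,0,-1.98]},
  {"claw":0,"dp":[-0.0111,-0.0312,-0.003],"angular":[0,0,-1.98]},
  {"claw":0,"dp":[-0.0111,-0.0312,-0.003],"angular":[0,0,-1.98]},
  {"claw":0,"dp":[-0.0111,-0.0312,-0.003],"angular":[0,0,-1.98]},
  {"claw":0,"dp":[-0.0111,-0.0312,-0.003],"angular":[0,0,-1.98]},
  {"claw":0,"dp":[-0.0111,-0.0312,-0.003],"angular":[0,0,-1.98]},
])

```text
clock: 1.43
tcp_pos: [0.2504, 0.2555, 0.557]
orientation: [0.001, 0.085, 0.996, 0.003]
wrist_force: [1.2, 1.0, 0.5]
finger_gap: 0.0851
```

play_rows([
  {"claw":0,"dp":[-0.0111,-0.0312,0],"angular":[0,0,-1.98]},
  {"claw":0,"dp":[-0.0111,-0.0312,0],"angular":[0,0,-1.98]},
  {"claw":0,"dp":[-0.0111,-0.0312,0],"angular":[0,0,-1.98]},
  {"claw":0,"dp":[-0.0111,-0.0312,0],"angular":[0,0,-1.98]},
  {"claw":0,"dp":[-0.0111,-0.0312,0],"angular":[0,0,-1.98]},
  {"claw":0,"dp":[-0.0111,-0.0312,0],"angular":[0,0,-1.98]},
  {"claw":0,"dp":[-0.0111,-0.0312,0],"angular":[0,0,-1.98]},
  {"claw":0,"dp":[-0.0111,-0.0312,0],"angular":[0,0,-1.98]},
])

```text
clock: 2.1
tcp_pos: [0.3263, 0.0023, 0.5557]
orientation: [0.002, -0.052, 0.999, 0.003]
wrist_force: [0.3, -0.2, 0.4]
finger_gap: 0.0855
```

play_rows([
  {"claw":0,"dp":[-0.0111,-0.0312,0],"angular":[0,0,-1.98]},
  {"claw":0,"dp":[-0.0111,-0.0312,0],"angular":[0,0,-1.98]},
  {"claw":0,"dp":[-0.0111,-0.0312,0],"angular":[0,0,-1.98]},
  {"claw":0,"dp":[-0.0111,-0.0312,0],"angular":[0,0,-1.98]},
  {"claw":0,"dp":[-0.0111,-0.0312,0],"angular":[0,0,-1.98]},
  {"claw":0,"dp":[-0.0111,-0.0312,0],"angular":[0,0,-1.98]},
  {"claw":0,"dp":[-0.0111,-0.0312,0],"angular":[0,0,-1.98]},
  {"claw":0,"dp":[0,0,0],"angular":[0,0,0]},
])

```text
clock: 2.77
tcp_pos: [0.4513, -0.1988, 0.5496]
orientation: [-0.001, -0.171, 0.985, 0.005]
wrist_force: [1.1, -0.9, -1.9]
finger_gap: 0.0857
```

Run:
```python
from h import *
s=env.get_state();print(s['joint_pos'].round(3),s['tcp_pos'].round(4),s['wrist_force'].round(1))
p,R=cur()
th=25;T=tool(202,th)
g=np.array([.5556,-.1710,.087]) # grasp pt on knob
tcp=g+.011*T.apply([0,0,1]); pre=tcp-.09*T.apply([0,0,1]); print(tcp,pre)
row(p,R,pre,T,16)
look('scene','s1')
```

```text
[-0.582  0.328  0.867  2.118  0.007 -0.925] [ 0.4513 -0.1988  0.5496] [ 1.1 -0.9 -1.9]
[ 0.55991029 -0.16925853  0.07703061] [ 0.52464426 -0.18350693  0.15859832]
16 dp [0.0004, -0.0009, 0.0251] ang [0.0, -1.56, -0.15]
```

View pics/s1.png

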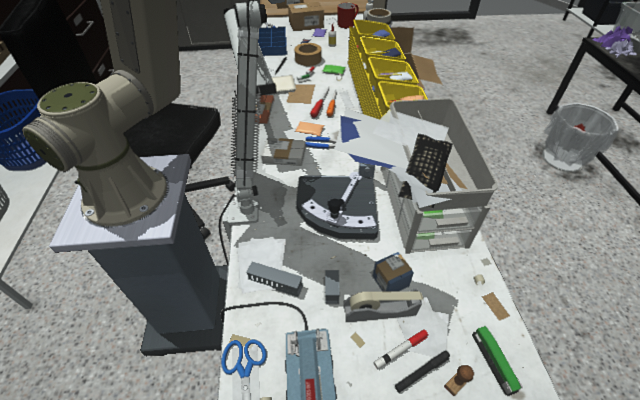

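The scene view shows the arm clear of the lamp and everything undisturbed; the knob is at (336,207). Now descending to above the knob, leaning.

play_rows([
  {"claw":0,"dp":[0.0004,-0.0009,0.0251],"angular":[0,-1.56,-0.15]},
  {"claw":0,"dp":[0.0004,-0.0009,0.0251],"angular":[0,-1.56,-0.15]},
  {"claw":0,"dp":[0.0004,-0.0009,0.0251],"angular":[0,-1.56,-0.15]},
  {"claw":0,"dp":[0.0004,-0.0009,0.0251],"angular":[0,-1.56,-0.15]},
  {"claw":0,"dp":[0.0004,-0.0009,0.0251],"angular":[0,-1.56,-0.15]},
  {"claw":0,"dp":[0.0004,-0.0009,0.0251],"angular":[0,-1.56,-0.15]},
  {"claw":0,"dp":[0.0004,-0.0009,0.0251],"angular":[0,-1.56,-0.15]},
  {"claw":0,"dp":[0.0004,-0.0009,0.0251],"angular":[0,-1.56,-0.15]},
])

```text
clock: 3.48
tcp_pos: [0.4645, -0.192, 0.3545]
orientation: [0.11, -0.181, 0.977, 0.021]
wrist_force: [0.8, 0.4, 0.1]
finger_gap: 0.085
```

play_rows([
  {"claw":0,"dp":[0.0004,-0.0009,0.0251],"angular":[0,-1.56,-0.15]},
  {"claw":0,"dp":[0.0004,-0.0009,0.0251],"angular":[0,-1.56,-0.15]},
  {"claw":0,"dp":[0.0004,-0.0009,0.0251],"angular":[0,-1.56,-0.15]},
  {"claw":0,"dp":[0.0004,-0.0009,0.0251],"angular":[0,-1.56,-0.15]},
  {"claw":0,"dp":[0.0004,-0.0009,0.0251],"angular":[0,-1.56,-0.15]},
  {"claw":0,"dp":[0.0004,-0.0009,0.0251],"angular":[0,-1.56,-0.15]},
  {"claw":0,"dp":[0.0004,-0.0009,0.0251],"angular":[0,-1.56,-0.15]},
  {"claw":0,"dp":[0.0004,-0.0009,0.0251],"angular":[0,-1.56,-0.15]},
])

```text
clock: 4.15
tcp_pos: [0.5232, -0.1768, 0.1634]
orientation: [0.216, -0.188, 0.957, 0.04]
wrist_force: [0.7, -0.2, -0.2]
finger_gap: 0.0851
```

play_rows([
  {"claw":0,"dp":[0,0,0],"angular":[0,0,0]},
  {"claw":0,"dp":[0,0,0],"angular":[0,0,0]},
  {"claw":0,"dp":[0,0,0],"angular":[0,0,0]},
  {"claw":0,"dp":[0,0,0],"angular":[0,0,0]},
  {"claw":0,"dp":[0,0,0],"angular":[0,0,0]},
  {"claw":0,"dp":[0,0,0],"angular":[0,0,0]},
  {"claw":0,"dp":[0,0,0],"angular":[0,0,0]},
  {"claw":0,"dp":[0,0,0],"angular":[0,0,0]},
])

```text
clock: 4.82
tcp_pos: [0.5237, -0.1783, 0.1643]
orientation: [0.215, -0.188, 0.958, 0.04]
wrist_force: [-0.0, 0.1, -0.3]
finger_gap: 0.0853
```

Run:
```python
from h import *
p,R=cur();print(p.round(4),R.as_matrix().round(3)[:,2])
T=tool(202,25)
g=np.array([.5556,-.1710,.087]); tcp=g+.011*T.apply([0,0,1])
row(p,R,tcp,T,8)
I,D=look('scene','s2');J,E=look('top','t2')
A=np.vstack([cv2.resize(I[90:260,220:450],None,fx=2.4,fy=2.4),])
B=cv2.resize(J[100:260,230:460],None,fx=2.4,fy=2.4)
w=np.zeros((A.shape[0],0,3),np.uint8)
cv2.imwrite('pics/c2.png',cv2.resize(np.vstack([A,B]),(420,600),interpolation=3)[:,:,::-1])
```

```text
[ 0.5237 -0.1783  0.1643] [ 0.398  0.157 -0.904]
8 dp [0.0005, -0.0006, 0.0118] ang [-0.03, 0.04, 0.03]
```

View pics/c2.png

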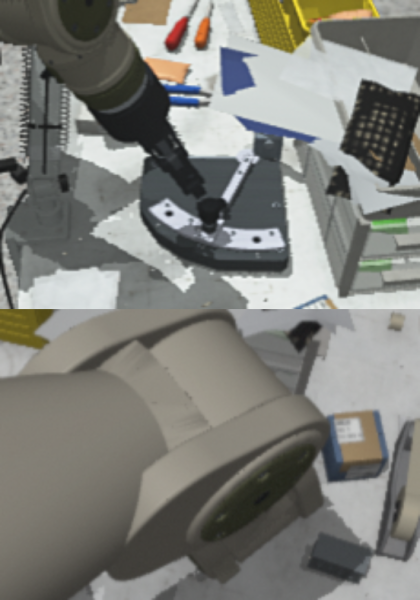

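The upper half shows the gripper just above the knob (crop ~(210,205)) and clear of the papers. The wrist hides the top view. Next I descend and grip.

play_rows([
  {"claw":0,"dp":[0.0005,-0.0006,0.0118],"angular":[0,0,0]},
  {"claw":0,"dp":[0.0005,-0.0006,0.0118],"angular":[0,0,0]},
  {"claw":0,"dp":[0.0005,-0.0006,0.0118],"angular":[0,0,0]},
  {"claw":0,"dp":[0.0005,-0.0006,0.0118],"angular":[0,0,0]},
  {"claw":0,"dp":[0.0005,-0.0006,0.0118],"angular":[0,0,0]},
  {"claw":0,"dp":[0.0005,-0.0006,0.0118],"angular":[0,0,0]},
  {"claw":0,"dp":[0.0005,-0.0006,0.0118],"angular":[0,0,0]},
  {"claw":0,"dp":[0.0005,-0.0006,0.0118],"angular":[0,0,0]},
])

```text
clock: 5.58
tcp_pos: [0.5597, -0.169, 0.076]
orientation: [0.215, -0.187, 0.958, 0.04]
wrist_force: [0.5, -0.5, -0.5]
finger_gap: 0.0851
```

play_rows([
  {"claw":0,"dp":[0,0,0],"angular":[0,0,0]},
  {"claw":0,"dp":[0,0,0],"angular":[0,0,0]},
  {"claw":255,"dp":[0,0,0],"angular":[0,0,0]},
  {"claw":255,"dp":[0,0,0],"angular":[0,0,0]},
  {"claw":255,"dp":[0,0,0],"angular":[0,0,0]},
  {"claw":255,"dp":[0,0,0],"angular":[0,0,0]},
  {"claw":255,"dp":[0,0,0],"angular":[0,0,0]},
  {"claw":255,"dp":[0,0,0],"angular":[0,0,0]},
], force=50)

```text
clock: 6.25
tcp_pos: [0.5599, -0.1692, 0.0774]
orientation: [0.216, -0.188, 0.957, 0.04]
wrist_force: [-1.0, -0.0, 4.2]
finger_gap: 0.0275
```

Run:
```python
from h import *
s=env.get_state();p,R=cur();print(p.round(4),s['wrist_force'].round(1),s['finger_gap'])
print('up per mm',R.inv().apply([0,0,.001]))
piv=np.array([.6318,-.0236]);
g=p-.011*R.apply([0,0,1]);k=np.array([.5556,-.171])
p1=p+[0,0,.015]
pk=np.array([.5061,-.1307])-np.array([.5565,-.1705])
row(p1,R,p1+[*pk,0],R,16)
T=tool(180,15); T2=tool(190,20)
# arc in two halves, orientation change to phi 185 th 18
x,y=fr(-.1165,.589);m=np.array([.63178,-.02357])+.165*x+.006*y; d1=m-[.55654,-.17054]; d2=np.array([.5061,-.13065])-m
off=.011
ga=g+[0,0,.015]
Ta,Tb=tool(193,22),tool(184,18)
g1=ga+[*d1,0];g2=g1+[*d2,0]
row(ga+off*R.apply([0,0,1]),R,g1+off*Ta.apply([0,0,1]),Ta,8)
row(g1+off*Ta.apply([0,0,1]),Ta,g2+off*Tb.apply([0,0,1]),Tb,8)
print(g2+off*Tb.apply([0,0,1]))
```

```text
[ 0.5599 -0.1692  0.0774] [-1.  -0.   4.2] 0.027460852771125734
up per mm [-4.28066775e-04 -5.04433584e-06 -9.03733031e-04]
16 dp [0.0018, 0.0035, -0.0009] ang [0.0, 0.0, 0.0]
8 dp [0.0024, 0.0031, -0.001] ang [0.42, 0.42, 1.06]
8 dp [0.0024, 0.0032, -0.0008] ang [0.38, 0.5, 1.06]
[ 0.50844115 -0.13076449  0.09190748]
```

play_rows([
  {"claw":255,"dp":[-0.0009,0,-0.0018],"angular":[0,0,0]},
  {"claw":255,"dp":[-0.0009,0,-0.0018],"angular":[0,0,0]},
  {"claw":255,"dp":[-0.0009,0,-0.0018],"angular":[0,0,0]},
  {"claw":255,"dp":[-0.0009,0,-0.0018],"angular":[0,0,0]},
  {"claw":255,"dp":[-0.0009,0,-0.0018],"angular":[0,0,0]},
  {"claw":255,"dp":[-0.0009,0,-0.0018],"angular":[0,0,0]},
  {"claw":255,"dp":[-0.0009,0,-0.0018],"angular":[0,0,0]},
  {"claw":255,"dp":[-0.0009,0,-0.0018],"angular":[0,0,0]},
])

```text
clock: 6.92
tcp_pos: [0.5589, -0.1686, 0.0921]
orientation: [0.214, -0.187, 0.958, 0.04]
wrist_force: [-0.2, -0.2, -10.5]
finger_gap: 0.0274
```

Run:
```python
from h import *
s=env.get_state();print(s['tcp_pos'].round(4),s['wrist_force'].round(1),s['finger_gap'])
I,D=look('scene','s3');P=cloud('scene',D)
cv2.imwrite('pics/c3.png',cv2.resize(I[160:250,290:390],None,fx=6,fy=6,interpolation=2)[:,:,::-1])
```

```text
[ 0.5589 -0.1686  0.0921] [ -0.2  -0.2 -10.5] 0.027398391079935986
```

View pics/c3.png

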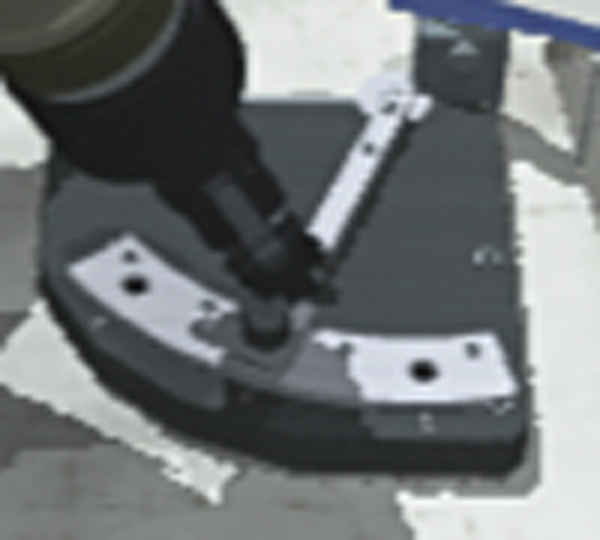

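The knob is held and the downward force is 10.5 N, which matches about 15 mm of lift, so the pin is out of its hole. Now I swing along the arc.

play_rows([
  {"claw":255,"dp":[0.0024,0.0031,-0.001],"angular":[0.42,0.42,1.06]},
  {"claw":255,"dp":[0.0024,0.0031,-0.001],"angular":[0.42,0.42,1.06]},
  {"claw":255,"dp":[0.0024,0.0031,-0.001],"angular":[0.42,0.42,1.06]},
  {"claw":255,"dp":[0.0024,0.0031,-0.001],"angular":[0.42,0.42,1.06]},
  {"claw":255,"dp":[0.0024,0.0031,-0.001],"angular":[0.42,0.42,1.06]},
  {"claw":255,"dp":[0.0024,0.0031,-0.001],"angular":[0.42,0.42,1.06]},
  {"claw":255,"dp":[0.0024,0.0031,-0.001],"angular":[0.42,0.42,1.06]},
  {"claw":255,"dp":[0.0024,0.0031,-0.001],"angular":[0.42,0.42,1.06]},
])

```text
clock: 7.63
tcp_pos: [0.5315, -0.1514, 0.0922]
orientation: [0.188, -0.11, 0.976, 0.022]
wrist_force: [-0.9, -2.9, -10.3]
finger_gap: 0.0278
```

Run:
```python
from h import *
s=env.get_state();p,R=cur();print(p.round(4),s['wrist_force'].round(1),s['finger_gap'])
print('grasp',p-.011*R.apply([0,0,1]))
Tb=tool(184,18)
row(p,R,[.5084,-.1308,.0920],Tb,8)
```

```text
[ 0.5315 -0.1514  0.0922] [ -0.9  -2.9 -10.3] 0.027808714588337235
grasp [ 0.52755196 -0.15231152  0.10237776]
8 dp [0.0023, 0.003, -0.0008] ang [0.39, 0.48, 1.04]
```

play_rows([
  {"claw":255,"dp":[0.0024,0.0032,-0.0008],"angular":[0.38,0.5,1.06]},
  {"claw":255,"dp":[0.0024,0.0032,-0.0008],"angular":[0.38,0.5,1.06]},
  {"claw":255,"dp":[0.0024,0.0032,-0.0008],"angular":[0.38,0.5,1.06]},
  {"claw":255,"dp":[0.0024,0.0032,-0.0008],"angular":[0.38,0.5,1.06]},
  {"claw":255,"dp":[0.0024,0.0032,-0.0008],"angular":[0.38,0.5,1.06]},
  {"claw":255,"dp":[0.0024,0.0032,-0.0008],"angular":[0.38,0.5,1.06]},
  {"claw":255,"dp":[0.0024,0.0032,-0.0008],"angular":[0.38,0.5,1.06]},
  {"claw":255,"dp":[0.0024,0.0032,-0.0008],"angular":[0.38,0.5,1.06]},
])

```text
clock: 8.3
tcp_pos: [0.5076, -0.1289, 0.0916]
orientation: [0.155, -0.033, 0.987, 0.007]
wrist_force: [-0.2, -3.2, -10.2]
finger_gap: 0.0274
```

play_rows([
  {"claw":255,"dp":[0,0,0],"angular":[0,0,0]},
  {"claw":255,"dp":[0,0,0],"angular":[0,0,0]},
  {"claw":255,"dp":[0,0,0],"angular":[0,0,0]},
  {"claw":255,"dp":[0,0,0],"angular":[0,0,0]},
  {"claw":255,"dp":[0,0,0],"angular":[0,0,0]},
  {"claw":255,"dp":[0,0,0],"angular":[0,0,0]},
  {"claw":255,"dp":[0,0,0],"angular":[0,0,0]},
  {"claw":255,"dp":[0,0,0],"angular":[0,0,0]},
])

```text
clock: 8.97
tcp_pos: [0.508, -0.1295, 0.0914]
orientation: [0.155, -0.034, 0.987, 0.007]
wrist_force: [-2.7, 0.4, -9.6]
finger_gap: 0.0276
```

Run:
```python
from h import *
s=env.get_state();p,R=cur();print(p.round(4),s['wrist_force'].round(1),s['finger_gap'])
print('grasp',p-.011*R.apply([0,0,1]))
row(p,R,[.5084,-.1308,p[2]],R,8)
print('down',R.inv().apply([0,0,-.015])/8)
# back toward home estimates: tangent
I,D=look('scene','s4');P=cloud('scene',D);z=P[...,2]
# silver fence face points: bright pixels z .038-.048
m=(I.min(2)>140)&(z>.040)&(z<.05)&(P[...,0]>.5)&(P[...,0]<.66)&(P[...,1]>-.14)&(P[...,1]<0)
q=P[m][:,:2];print(len(q));
if len(q)>20:
  vx,vy,x0,y0=cv2.fitLine(q.astype(np.float32),cv2.DIST_HUBER,0,.01,.01).ravel();print('fence az',np.degrees(np.arctan2(vy,vx)),x0,y0)
  print('angle', -.1165-np.radians(np.degrees(np.arctan2(vy,vx))-90))
cv2.imwrite('pics/c4.png',cv2.resize(I[150:250,280:400],None,fx=6,fy=6,interpolation=2)[:,:,::-1])
```

```text
[ 0.508  -0.1295  0.0914] [-2.7  0.4 -9.6] 0.02755977868860009
grasp [ 0.50468452 -0.12973646  0.10191544]
8 dp [-0.0, -0.0002, 0.0] ang [0.0, 0.0, 0.0]
down [ 5.75313048e-04 -4.58121542e-06  1.78455006e-03]
125
fence az 38.92499 0.5775387 -0.07576646
angle 0.774927
```

View pics/c4.png

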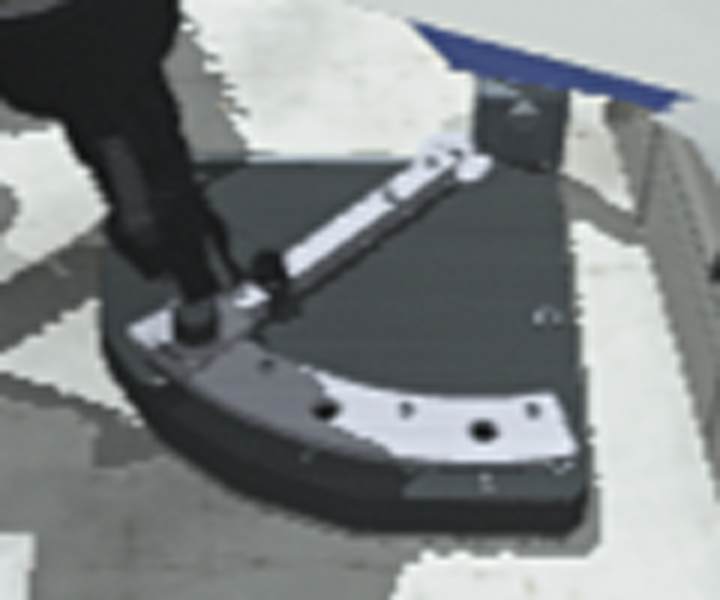

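The fence is at about 45°. The picture shows the middle and right holes exposed and the knob over the left one. I lower the plunger while still holding it.

play_rows([
  {"claw":255,"dp":[0.0006,0,0.0018],"angular":[0,0,0]},
  {"claw":255,"dp":[0.0006,0,0.0018],"angular":[0,0,0]},
  {"claw":255,"dp":[0.0006,0,0.0018],"angular":[0,0,0]},
  {"claw":255,"dp":[0.0006,0,0.0018],"angular":[0,0,0]},
  {"claw":255,"dp":[0,0,0],"angular":[0,0,0]},
  {"claw":255,"dp":[0,0,0],"angular":[0,0,0]},
  {"claw":255,"dp":[0,0,0],"angular":[0,0,0]},
  {"claw":255,"dp":[0,0,0],"angular":[0,0,0]},
])

```text
clock: 9.68
tcp_pos: [0.5083, -0.1297, 0.0842]
orientation: [0.156, -0.034, 0.987, 0.006]
wrist_force: [-4.2, 0.4, -8.1]
finger_gap: 0.0276
```

The force follows the spring at about 7.5 mm of lift, so the pin is entering the hole. I lower the rest of the way and open.

play_rows([
  {"claw":255,"dp":[0.0006,0,0.0018],"angular":[0,0,0]},
  {"claw":255,"dp":[0.0006,0,0.0018],"angular":[0,0,0]},
  {"claw":255,"dp":[0.0006,0,0.0018],"angular":[0,0,0]},
  {"claw":255,"dp":[0.0003,0,0.0009],"angular":[0,0,0]},
  {"claw":255,"dp":[0,0,0],"angular":[0,0,0]},
  {"claw":255,"dp":[0,0,0],"angular":[0,0,0]},
  {"claw":255,"dp":[0,0,0],"angular":[0,0,0]},
  {"claw":255,"dp":[0,0,0],"angular":[0,0,0]},
])

```text
clock: 10.35
tcp_pos: [0.5086, -0.13, 0.0781]
orientation: [0.156, -0.034, 0.987, 0.006]
wrist_force: [-5.5, -0.3, -2.6]
finger_gap: 0.0277
```

play_rows([
  {"claw":0,"dp":[0,0,0],"angular":[0,0,0]},
  {"claw":0,"dp":[0,0,0],"angular":[0,0,0]},
  {"claw":0,"dp":[0,0,0],"angular":[0,0,0]},
  {"claw":0,"dp":[0,0,0],"angular":[0,0,0]},
  {"claw":0,"dp":[0,0,0],"angular":[0,0,0]},
  {"claw":0,"dp":[0,0,0],"angular":[0,0,0]},
  {"claw":0,"dp":[0,0,0],"angular":[0,0,0]},
  {"claw":0,"dp":[0,0,0],"angular":[0,0,0]},
])

```text
clock: 11.02
tcp_pos: [0.5084, -0.1297, 0.0776]
orientation: [0.156, -0.034, 0.987, 0.006]
wrist_force: [0.5, -0.7, -0.6]
finger_gap: 0.0853
```

play_rows([
  {"claw":0,"dp":[0,0,-0.02],"angular":[0,0,0]},
  {"claw":0,"dp":[0,0,-0.02],"angular":[0,0,0]},
  {"claw":0,"dp":[0,0,-0.03],"angular":[0,0,0]},
  {"claw":0,"dp":[0,0,-0.03],"angular":[0,0,0]},
  {"claw":0,"dp":[0,0,-0.03],"angular":[0,0,0]},
  {"claw":0,"dp":[0,0,-0.03],"angular":[0,0,0]},
  {"claw":0,"dp":[0,0,0],"angular":[0,0,0]},
  {"claw":0,"dp":[0,0,0],"angular":[0,0,0]},
])

```text
clock: 11.68
tcp_pos: [0.4601, -0.1342, 0.232]
orientation: [0.157, -0.034, 0.987, 0.005]
wrist_force: [-0.4, 0.1, -0.6]
finger_gap: 0.0854
```

Run:
```python
from h import *
p,R=cur();print(p.round(4))
I,D=look('scene','s5');P=cloud('scene',D);z=P[...,2]
a=P[...,0];b=P[...,1]
w=(np.hypot(a-.506,b+.131)<.03)&(z>.055)&(z<.13); q=P[w]
print(len(q),'zs',np.percentile(q[:,2],[5,50,80,90,98]).round(4)); t=q[q[:,2]>np.percentile(q[:,2],80)-.004];print(t.mean(0))
# duct rows
T=tool(155,25);
row(p,R,[.40,-.27,.22],T,8)
# fence face line fit
m=(I.min(2)>140)&(z>.040)&(z<.05)&(a>.5)&(a<.66)&(b>-.14)&(b<0)
q=P[m][:,:2];vx,vy,x0,y0=cv2.fitLine(q.astype(np.float32),cv2.DIST_HUBER,0,.01,.01).ravel();print(len(q),'fence az',np.degrees(np.arctan2(vy,vx)),x0,y0)
m=(z>.033)&(z<.05)&(abs(a-.41)<.1)&(abs(b+.315)<.075)&(I.max(2)-I.min(2).astype(int)<40)
k,L,S,C=cv2.connectedComponentsWithStats(m.astype(np.uint8))
for i in range(1,k):
  if S[i,4]>100: print(S[i,4],cv2.minAreaRect(P[L==i][:,:2].astype(np.float32)))
```

```text
[ 0.4601 -0.1342  0.232 ]
160 zs [0.0589 0.0897 0.0931 0.0938 0.0949]
[ 0.50713045 -0.13307738  0.09246834]
8 dp [0.0052, -0.0181, -0.0003] ang [1.32, -0.84, 3.37]
142 fence az 37.993885 0.5805455 -0.07418556
730 ((0.4093957245349884, -0.3159901797771454), (0.031293630599975586, 0.11845535039901733), 64.66610717773438)
```

The knob top is at z 0.093–0.094, so it is fully home, and the fence reads az 38° against 38.3° predicted. Next is the duct, whose centre is at (0.410, -0.315) with its length along az -25°.

Run:
```python
from h import *
p,R=cur()
T=tool(155,25); tcp=np.array([.3871,-.3047,.029]); zt=T.apply([0,0,1])
pre=tcp-.08*zt; print(pre,zt)
row(p,R,pre,T,8); row(pre,T,tcp,T,8)
```

```text
[ 0.35645822 -0.2904115   0.10150462] [ 0.38302222 -0.1786062  -0.90630779]
8 dp [0.015, -0.0214, 0.0116] ang [1.33, -0.86, 3.37]
8 dp [0.0, 0.0, 0.01] ang [0.0, 0.0, 0.0]
```

play_rows([
  {"claw":0,"dp":[0.015,-0.0214,0.0116],"angular":[1.33,-0.86,3.37]},
  {"claw":0,"dp":[0.015,-0.0214,0.0116],"angular":[1.33,-0.86,3.37]},
  {"claw":0,"dp":[0.015,-0.0214,0.0116],"angular":[1.33,-0.86,3.37]},
  {"claw":0,"dp":[0.015,-0.0214,0.0116],"angular":[1.33,-0.86,3.37]},
  {"claw":0,"dp":[0.015,-0.0214,0.0116],"angular":[1.33,-0.86,3.37]},
  {"claw":0,"dp":[0.015,-0.0214,0.0116],"angular":[1.33,-0.86,3.37]},
  {"claw":0,"dp":[0.015,-0.0214,0.0116],"angular":[1.33,-0.86,3.37]},
  {"claw":0,"dp":[0.015,-0.0214,0.0116],"angular":[1.33,-0.86,3.37]},
])

```text
clock: 12.4
tcp_pos: [0.355, -0.2899, 0.0986]
orientation: [0.21, 0.213, 0.953, -0.046]
wrist_force: [1.0, -0.7, 0.4]
finger_gap: 0.0856
```

play_rows([
  {"claw":0,"dp":[0,0,0],"angular":[0,0,0]},
  {"claw":0,"dp":[0,0,0],"angular":[0,0,0]},
  {"claw":0,"dp":[0,0,0],"angular":[0,0,0]},
  {"claw":0,"dp":[0,0,0],"angular":[0,0,0]},
  {"claw":0,"dp":[0,0,0],"angular":[0,0,0]},
  {"claw":0,"dp":[0,0,0],"angular":[0,0,0]},
  {"claw":0,"dp":[0,0,0],"angular":[0,0,0]},
  {"claw":0,"dp":[0,0,0],"angular":[0,0,0]},
])

```text
clock: 13.07
tcp_pos: [0.3567, -0.2901, 0.1013]
orientation: [0.211, 0.211, 0.953, -0.047]
wrist_force: [0.3, -0.2, 0.1]
finger_gap: 0.0858
```

Run:
```python
from h import *
p,R=cur();print(p,env.get_state()['wrist_force'].round(1))
T=tool(155,25); tcp=np.array([.3871,-.3047,.029])
row(p,R,tcp,T,8)
I,D=look('scene','s6');cv2.imwrite('pics/c6.png',cv2.resize(I[130:330,200:400],None,fx=2.5,fy=2.5,interpolation=2)[:,:,::-1])
```

```text
[ 0.35674797 -0.29012803  0.10129558] [ 0.3 -0.2  0.1]
8 dp [-0.0, -0.0001, 0.01] ang [0.0, -0.01, 0.01]
```

View pics/c6.png

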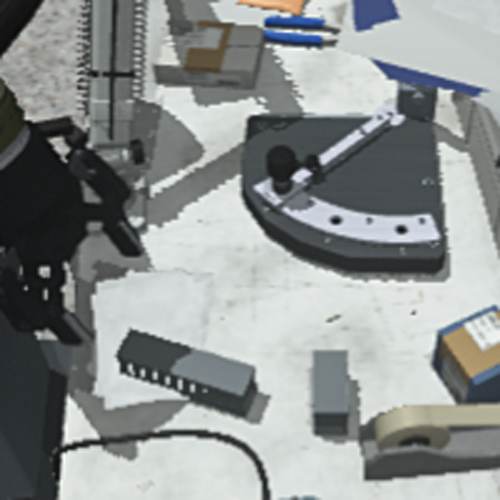

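The plunger stands home in the left (last) hole. The open jaws straddle the duct's near half from above ((185,370) in the crop), so I descend and grip.

play_rows([
  {"claw":0,"dp":[0,0,0.01],"angular":[0,0,0]},
  {"claw":0,"dp":[0,0,0.01],"angular":[0,0,0]},
  {"claw":0,"dp":[0,0,0.01],"angular":[0,0,0]},
  {"claw":0,"dp":[0,0,0.01],"angular":[0,0,0]},
  {"claw":0,"dp":[0,0,0.01],"angular":[0,0,0]},
  {"claw":0,"dp":[0,0,0.01],"angular":[0,0,0]},
  {"claw":0,"dp":[0,0,0.01],"angular":[0,0,0]},
  {"claw":0,"dp":[0,0,0.01],"angular":[0,0,0]},
])

```text
clock: 13.78
tcp_pos: [0.3872, -0.3045, 0.0281]
orientation: [0.211, 0.211, 0.953, -0.046]
wrist_force: [-0.2, -0.4, 0.7]
finger_gap: 0.0856
```

play_rows([
  {"claw":0,"dp":[0,0,0],"angular":[0,0,0]},
  {"claw":255,"dp":[0,0,0],"angular":[0,0,0]},
  {"claw":255,"dp":[0,0,0],"angular":[0,0,0]},
  {"claw":255,"dp":[0,0,0],"angular":[0,0,0]},
  {"claw":255,"dp":[0,0,0],"angular":[0,0,0]},
  {"claw":255,"dp":[0,0,0],"angular":[0,0,0]},
  {"claw":255,"dp":[0,0,0],"angular":[0,0,0]},
  {"claw":255,"dp":[0,0,0],"angular":[0,0,0]},
], force=30)

```text
clock: 14.45
tcp_pos: [0.387, -0.3047, 0.0291]
orientation: [0.211, 0.211, 0.953, -0.047]
wrist_force: [-3.4, 1.4, 6.1]
finger_gap: 0.0292
```

Run:
```python
from h import *
s=env.get_state();p,R=cur();print(p,s['wrist_force'].round(1),s['finger_gap'])
a=.1*0
P0=np.array([.63178,-.02357]);x,y=fr(-.1165,.785)
phi=np.degrees(np.arctan2(x[1],x[0]))%360; T=tool(phi,25);print(phi)
# duct centre goal; grip offset .025 towards stop; margins 5 mm from stop and fence
off=p[:2]-np.array([.4098,-.3153]); print('grip off along',off@[np.cos(np.radians(155)),np.sin(np.radians(155))])
goal=P0+.056*x-.015*y+.0250*x
far=goal-.006*x-.005*y
up=p+[0,0,.13]
above=np.array([*far,.029+.03+.06])
way=np.array([.46,-.20,.16])
print('goal',goal,'far',far); print('up dp x8',R.inv().apply([0,0,.13])/8)
row(up,R,above+[0,0,.03],T,16)
print('then down'); row(above+[0,0,.03],T,[*far,.064],T,8)
```

```text
[ 0.38703102 -0.30472404  0.02906574] [-3.4  1.4  6.1] 0.029209261310730105
218.3478547689563
grip off along 0.02510529469839402
goal [ 0.55894855 -0.0620613 ] far [ 0.56055193 -0.0544174 ]
up dp x8 [-6.85859587e-03  1.50070896e-07 -1.47316721e-02]
16 dp [-0.0113, 0.0155, 0.0059] ang [-1.67, -0.0, -3.59]
then down
8 dp [0.0045, -0.0, 0.0096] ang [0.0, 0.0, 0.0]
```

Run:
```python
from h import *
p,R=cur();T=tool(218.35,25);up=p+[0,0,.13]
w=np.array([.50,-.07,.16]);a=np.array([.5606,-.0544,.094])
row(up,R,w,T,16); row(w,T,[.50,-.07,.10],T,8); row(np.array([.50,-.07,.10]),T,a,T,8)
```

```text
16 dp [-0.0079, 0.0148, 0.0036] ang [-1.67, -0.0, -3.59]
8 dp [0.0032, 0.0, 0.0068] ang [0.0, 0.0, 0.0]
8 dp [-0.0062, -0.0032, 0.0037] ang [0.0, 0.0, 0.0]
```

play_rows([
  {"claw":255,"dp":[-0.0069,0,-0.0147],"angular":[0,0,0]},
  {"claw":255,"dp":[-0.0069,0,-0.0147],"angular":[0,0,0]},
  {"claw":255,"dp":[-0.0069,0,-0.0147],"angular":[0,0,0]},
  {"claw":255,"dp":[-0.0069,0,-0.0147],"angular":[0,0,0]},
  {"claw":255,"dp":[-0.0069,0,-0.0147],"angular":[0,0,0]},
  {"claw":255,"dp":[-0.0069,0,-0.0147],"angular":[0,0,0]},
  {"claw":255,"dp":[-0.0069,0,-0.0147],"angular":[0,0,0]},
  {"claw":255,"dp":[-0.0069,0,-0.0147],"angular":[0,0,0]},
])

```text
clock: 15.12
tcp_pos: [0.387, -0.3043, 0.1589]
orientation: [0.21, 0.211, 0.953, -0.046]
wrist_force: [0.2, -0.9, -1.5]
finger_gap: 0.029
```

play_rows([
  {"claw":255,"dp":[-0.0079,0.0148,0.0036],"angular":[-1.67,0,-3.59]},
  {"claw":255,"dp":[-0.0079,0.0148,0.0036],"angular":[-1.67,0,-3.59]},
  {"claw":255,"dp":[-0.0079,0.0148,0.0036],"angular":[-1.67,0,-3.59]},
  {"claw":255,"dp":[-0.0079,0.0148,0.0036],"angular":[-1.67,0,-3.59]},
  {"claw":255,"dp":[-0.0079,0.0148,0.0036],"angular":[-1.67,0,-3.59]},
  {"claw":255,"dp":[-0.0079,0.0148,0.0036],"angular":[-1.67,0,-3.59]},
  {"claw":255,"dp":[-0.0079,0.0148,0.0036],"angular":[-1.67,0,-3.59]},
  {"claw":255,"dp":[-0.0079,0.0148,0.0036],"angular":[-1.67,0,-3.59]},
])

```text
clock: 15.78
tcp_pos: [0.4773, -0.2024, 0.1587]
orientation: [0.215, -0.058, 0.975, 0.013]
wrist_force: [-0.6, 0.3, -1.0]
finger_gap: 0.0295
```

play_rows([
  {"claw":255,"dp":[-0.0079,0.0148,0.0036],"angular":[-1.67,0,-3.59]},
  {"claw":255,"dp":[-0.0079,0.0148,0.0036],"angular":[-1.67,0,-3.59]},
  {"claw":255,"dp":[-0.0079,0.0148,0.0036],"angular":[-1.67,0,-3.59]},
  {"claw":255,"dp":[-0.0079,0.0148,0.0036],"angular":[-1.67,0,-3.59]},
  {"claw":255,"dp":[-0.0079,0.0148,0.0036],"angular":[-1.67,0,-3.59]},
  {"claw":255,"dp":[-0.0079,0.0148,0.0036],"angular":[-1.67,0,-3.59]},
  {"claw":255,"dp":[-0.0079,0.0148,0.0036],"angular":[-1.67,0,-3.59]},
  {"claw":255,"dp":[-0.0079,0.0148,0.0036],"angular":[-1.67,0,-3.59]},
])

```text
clock: 16.45
tcp_pos: [0.5002, -0.0688, 0.1593]
orientation: [0.204, -0.322, 0.922, 0.072]
wrist_force: [1.0, -0.1, -0.7]
finger_gap: 0.0291
```

play_rows([
  {"claw":255,"dp":[0.0032,0,0.0068],"angular":[0,0,0]},
  {"claw":255,"dp":[0.0032,0,0.0068],"angular":[0,0,0]},
  {"claw":255,"dp":[0.0032,0,0.0068],"angular":[0,0,0]},
  {"claw":255,"dp":[0.0032,0,0.0068],"angular":[0,0,0]},
  {"claw":255,"dp":[0.0032,0,0.0068],"angular":[0,0,0]},
  {"claw":255,"dp":[0.0032,0,0.0068],"angular":[0,0,0]},
  {"claw":255,"dp":[0.0032,0,0.0068],"angular":[0,0,0]},
  {"claw":255,"dp":[0.0032,0,0.0068],"angular":[0,0,0]},
])

```text
clock: 17.12
tcp_pos: [0.5, -0.07, 0.0985]
orientation: [0.204, -0.32, 0.922, 0.071]
wrist_force: [0.7, 0.4, -1.2]
finger_gap: 0.0293
```

Run:
```python
from h import *
s=env.get_state();p,R=cur();print(p,s['wrist_force'].round(1),s['finger_gap'],(tool(218.35,25).inv()*R).as_rotvec(True).round(2))
T=tool(218.35,25)
a=np.array([.5606,-.0544,.094]);row(p,R,a,T,8); b=np.array([.5606,-.0544,.062]); row(a,T,b,T,8)
I,D=look('scene','s7');P=cloud('scene',D)
cv2.imwrite('pics/c7.png',cv2.resize(I[100:260,220:420],None,fx=3,fy=3,interpolation=2)[:,:,::-1])
```

```text
[ 0.49999304 -0.0699689   0.09848447] [ 0.7  0.4 -1.2] 0.0292881597667308 [-0.05  0.05  0.04]
8 dp [-0.0062, -0.0032, 0.0035] ang [0.01, -0.01, -0.01]
8 dp [0.0017, 0.0, 0.0036] ang [0.0, 0.0, 0.0]
```

View pics/c7.png

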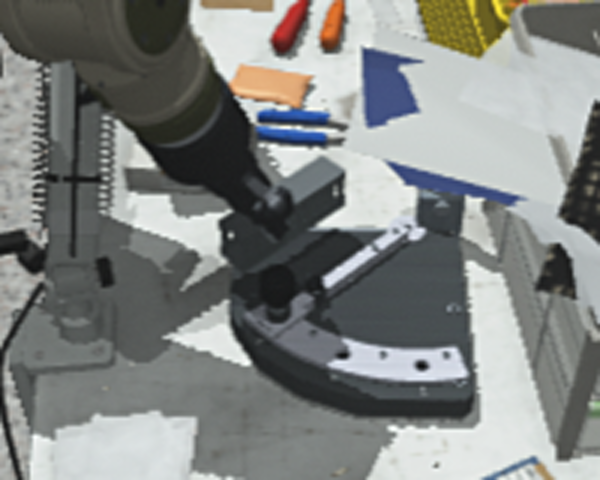

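The duct is level, parallel to the fence and above the table's near edge. I move over the place and then down.

play_rows([
  {"claw":255,"dp":[-0.0062,-0.0032,0.0035],"angular":[0,0,0]},
  {"claw":255,"dp":[-0.0062,-0.0032,0.0035],"angular":[0,0,0]},
  {"claw":255,"dp":[-0.0062,-0.0032,0.0035],"angular":[0,0,0]},
  {"claw":255,"dp":[-0.0062,-0.0032,0.0035],"angular":[0,0,0]},
  {"claw":255,"dp":[-0.0062,-0.0032,0.0035],"angular":[0,0,0]},
  {"claw":255,"dp":[-0.0062,-0.0032,0.0035],"angular":[0,0,0]},
  {"claw":255,"dp":[-0.0062,-0.0032,0.0035],"angular":[0,0,0]},
  {"claw":255,"dp":[-0.0062,-0.0032,0.0035],"angular":[0,0,0]},
])

```text
clock: 17.83
tcp_pos: [0.5614, -0.0542, 0.0949]
orientation: [0.204, -0.321, 0.922, 0.071]
wrist_force: [0.6, -0.4, -1.2]
finger_gap: 0.0293
```

play_rows([
  {"claw":255,"dp":[0.0017,0,0.0036],"angular":[0,0,0]},
  {"claw":255,"dp":[0.0017,0,0.0036],"angular":[0,0,0]},
  {"claw":255,"dp":[0.0017,0,0.0036],"angular":[0,0,0]},
  {"claw":255,"dp":[0.0017,0,0.0036],"angular":[0,0,0]},
  {"claw":255,"dp":[0.0017,0,0.0036],"angular":[0,0,0]},
  {"claw":255,"dp":[0.0017,0,0.0036],"angular":[0,0,0]},
  {"claw":255,"dp":[0.0017,0,0.0036],"angular":[0,0,0]},
  {"claw":255,"dp":[0.0017,0,0.0036],"angular":[0,0,0]},
])

```text
clock: 18.5
tcp_pos: [0.5602, -0.0547, 0.0626]
orientation: [0.204, -0.321, 0.922, 0.071]
wrist_force: [-0.3, 0.2, -1.0]
finger_gap: 0.0294
```

play_rows([
  {"claw":255,"dp":[0.0003,0,0.0006],"angular":[0,0,0]},
  {"claw":255,"dp":[0.0003,0,0.0006],"angular":[0,0,0]},
  {"claw":255,"dp":[0.0003,0,0.0006],"angular":[0,0,0]},
  {"claw":255,"dp":[0.0003,0,0.0006],"angular":[0,0,0]},
  {"claw":255,"dp":[0,0,0],"angular":[0,0,0]},
  {"claw":255,"dp":[0,0,0],"angular":[0,0,0]},
  {"claw":255,"dp":[0,0,0],"angular":[0,0,0]},
  {"claw":255,"dp":[0,0,0],"angular":[0,0,0]},
])

```text
clock: 19.17
tcp_pos: [0.5604, -0.0547, 0.0605]
orientation: [0.204, -0.321, 0.922, 0.071]
wrist_force: [-0.4, 0.5, -0.7]
finger_gap: 0.0293
```

Run:
```python
from h import *
s=env.get_state();p,R=cur();print(p,s['wrist_force'].round(1),s['finger_gap'])
print('x_f 1mm',R.inv().apply([-.784,-.620,0]).round(3),'y_f',R.inv().apply([.620,-.784,0]).round(3))
```

```text
[ 0.56039183 -0.05472063  0.06048379] [-0.4  0.5 -0.7] 0.02925506784088711
x_f 1mm [ 0.906  0.001 -0.422] y_f [ 0.    -1.    -0.001]
```

play_rows([
  {"claw":255,"dp":[0,-0.0008,0],"angular":[0,0,0]},
  {"claw":255,"dp":[0,-0.0008,0],"angular":[0,0,0]},
  {"claw":255,"dp":[0,-0.0008,0],"angular":[0,0,0]},
  {"claw":255,"dp":[0,-0.0008,0],"angular":[0,0,0]},
  {"claw":255,"dp":[0,-0.0006,0],"angular":[0,0,0]},
  {"claw":255,"dp":[0,0,0],"angular":[0,0,0]},
  {"claw":255,"dp":[0,0,0],"angular":[0,0,0]},
  {"claw":255,"dp":[0,0,0],"angular":[0,0,0]},
])

```text
clock: 19.83
tcp_pos: [0.5626, -0.0577, 0.0603]
orientation: [0.204, -0.321, 0.922, 0.072]
wrist_force: [0.9, -0.2, -0.3]
finger_gap: 0.0294
```

play_rows([
  {"claw":255,"dp":[0.0009,0,-0.0004],"angular":[0,0,0]},
  {"claw":255,"dp":[0.0009,0,-0.0004],"angular":[0,0,0]},
  {"claw":255,"dp":[0.0009,0,-0.0004],"angular":[0,0,0]},
  {"claw":255,"dp":[0.0009,0,-0.0004],"angular":[0,0,0]},
  {"claw":255,"dp":[0.0009,0,-0.0004],"angular":[0,0,0]},
  {"claw":255,"dp":[0,0,0],"angular":[0,0,0]},
  {"claw":255,"dp":[0,0,0],"angular":[0,0,0]},
  {"claw":255,"dp":[0,0,0],"angular":[0,0,0]},
])

```text
clock: 20.5
tcp_pos: [0.5596, -0.0599, 0.0606]
orientation: [0.205, -0.321, 0.922, 0.072]
wrist_force: [4.4, 4.7, -3.8]
finger_gap: 0.0292
```

The stop contact is about 6 N along the fence. I ease back slightly and press toward the fence.

play_rows([
  {"claw":255,"dp":[-0.0005,0,0.0002],"angular":[0,0,0]},
  {"claw":255,"dp":[0,-0.0006,0],"angular":[0,0,0]},
  {"claw":255,"dp":[0,-0.0006,0],"angular":[0,0,0]},
  {"claw":255,"dp":[0,-0.0006,0],"angular":[0,0,0]},
  {"claw":255,"dp":[0,0,0],"angular":[0,0,0]},
  {"claw":255,"dp":[0,0,0],"angular":[0,0,0]},
  {"claw":255,"dp":[0,0,0],"angular":[0,0,0]},
  {"claw":255,"dp":[0,0,0],"angular":[0,0,0]},
])

```text
clock: 21.17
tcp_pos: [0.5603, -0.0607, 0.0605]
orientation: [0.204, -0.321, 0.922, 0.073]
wrist_force: [2.7, 5.1, -0.6]
finger_gap: 0.0294
```

Run:
```python
from h import *
s=env.get_state();p,R=cur();f=s['wrist_force'];print(p,f.round(1),'fx',f@[-.784,-.62,0],'fy',f@[.62,-.784,0],s['ft_torque'].round(2))
```

```text
[ 0.5603262  -0.06073124  0.06046175] [ 2.7  5.1 -0.6] fx -5.25979147552228 fy -2.314225587214232 [ 0.77 -0.18  0.2 ]
```

play_rows([
  {"claw":255,"dp":[-0.0003,-0.0006,0.0001],"angular":[0,0,0]},
  {"claw":255,"dp":[0.0002,0,0.0005],"angular":[0,0,0]},
  {"claw":255,"dp":[0.0002,0,0.0005],"angular":[0,0,0]},
  {"claw":255,"dp":[0.0002,0,0.0005],"angular":[0,0,0]},
  {"claw":255,"dp":[0,0,0],"angular":[0,0,0]},
  {"claw":255,"dp":[0,0,0],"angular":[0,0,0]},
  {"claw":255,"dp":[0,0,0],"angular":[0,0,0]},
  {"claw":255,"dp":[0,0,0],"angular":[0,0,0]},
])

```text
clock: 21.83
tcp_pos: [0.5609, -0.0613, 0.0591]
orientation: [0.204, -0.321, 0.922, 0.072]
wrist_force: [-0.3, 5.9, 4.0]
finger_gap: 0.0295
```

Run:
```python
from h import *
s=env.get_state();p,R=cur();f=s['wrist_force'];print(p,f.round(1),'fx',f@[-.784,-.62,0],'fy',f@[.62,-.784,0],s['ft_torque'].round(2))
```

```text
[ 0.56087483 -0.06129138  0.05910816] [-0.3  5.9  4. ] fx -3.417245253262414 fy -4.835688744927266 [1.05 0.22 0.49]
```

It is seated: the table carries about 5 N, the fence 4.8 N and the stop 3.4 N. Release and retreat.

play_rows([
  {"claw":110,"dp":[0,0,0],"angular":[0,0,0]},
  {"claw":110,"dp":[0,0,0],"angular":[0,0,0]},
  {"claw":110,"dp":[0,0,0],"angular":[0,0,0]},
  {"claw":110,"dp":[0,0,0],"angular":[0,0,0]},
  {"claw":110,"dp":[0,0,0],"angular":[0,0,0]},
  {"claw":110,"dp":[0,0,-0.004],"angular":[0,0,0]},
  {"claw":110,"dp":[0,0,-0.008],"angular":[0,0,0]},
  {"claw":110,"dp":[0,0,-0.01],"angular":[0,0,0]},
])

```text
clock: 22.5
tcp_pos: [0.5531, -0.0677, 0.0787]
orientation: [0.203, -0.321, 0.922, 0.072]
wrist_force: [0.5, -0.5, 0.7]
finger_gap: 0.0481
```

play_rows([
  {"claw":110,"dp":[0,0,-0.025],"angular":[0,0,0]},
  {"claw":110,"dp":[0,0,-0.025],"angular":[0,0,0]},
  {"claw":110,"dp":[0,0,-0.025],"angular":[0,0,0]},
  {"claw":110,"dp":[0,0,-0.025],"angular":[0,0,0]},
  {"claw":110,"dp":[0.02,0,-0.025],"angular":[0,0,0]},
  {"claw":110,"dp":[0.02,0,-0.025],"angular":[0,0,0]},
  {"claw":110,"dp":[0.02,0,0],"angular":[0,0,0]},
  {"claw":110,"dp":[0.02,0,0],"angular":[0,0,0]},
])

```text
clock: 23.17
tcp_pos: [0.4473, -0.154, 0.1832]
orientation: [0.205, -0.321, 0.922, 0.069]
wrist_force: [0.6, 0.2, -0.6]
finger_gap: 0.0485
```

Run:
```python
from h import *
s=env.get_state();print(s['tcp_pos'],s['finger_gap'],s['wrist_force'].round(1))
I,D=look('scene','s8');J,E=look('top','t8')
P0=np.array([.63178,-.02357]);x,y=fr(-.1165,.785)
for n,d in(('scene',D),('top',E)):
  P=cloud(n,d);z=P[...,2];q=P[(z>.064)&(z<.078)&(np.hypot(P[...,0]-.578,P[...,1]+.047)<.08)]
  if len(q)<50: print(n,len(q));continue
  r=cv2.minAreaRect(q[:,:2].astype(np.float32)); l=(q[:,:2]-P0)
  print(n,len(q),np.median(q[:,2]),r,'along',np.percentile(l@x,[1,99]),'perp',np.percentile(l@y,[2,98]))
print('pred',P0+.056*x-.015*y)
A=cv2.resize(I[130:250,270:400],(560,517),interpolation=2);cv2.imwrite('pics/c8.png',A[:,:,::-1])
```

```text
[ 0.44730993 -0.1539935   0.18324366] 0.04850106968057423 [ 0.6  0.2 -0.6]
scene 427 0.06935371001557666 ((0.5871160626411438, -0.04335435479879379), (0.13865309953689575, 0.040695223957300186), 32.99384307861328) along [-0.01548307  0.11507627] perp [-0.02901774  0.00608959]
top 47
pred [ 0.57855501 -0.04655044]
```

View pics/c8.png

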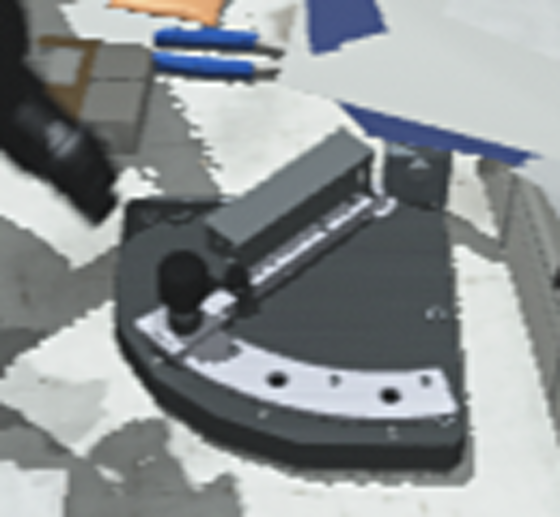

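The picture shows the duct along the fence, cover up, with its end at the stop and the knob home. I check its parallelism and end gap numerically, since the last viewings are limited.

Run:
```python
from h import *
P0=np.array([.63178,-.02357]);x,y=fr(-.1165,.785)
d=np.load('pics/s8.npz');P=cloud('scene',d['D']);z=P[...,2]
l=(P[...,:2]-P0);u=l@x;v=l@y
m=(z>.066)&(z<.0735)&(abs(u-.056)<.085)&(abs(v+.015)<.03)
for a in np.arange(-.02,.125,.012):
  k=m&(u>=a)&(u<a+.012)
  if k.sum()>5: print(round(a+.006,3),k.sum(),'duct perp',np.percentile(v[k],[3,97]).round(4))
f=(d['I'].min(2)>130)&(z>.039)&(z<.05)&(abs(v)<.02)&(u<.13)&(u>0)
for a in np.arange(0,.13,.02):
  k=f&(u>=a)&(u<a+.02)
  if k.sum()>4: print(round(a+.01,3),k.sum(),'fence perp',np.percentile(v[k],[3,97]).round(4))
k=m&(abs(v+.015)<.008);print('ends',np.sort(u[k])[[0,3,-4,-1]])
s=(z>.045)&(z<.058)&(abs(u-.122)<.015)&(v<-.002)&(v>-.03);print('stop u',s.sum(),np.percentile(u[s],[5,50,95]) if s.any() else '')
kn=(np.hypot(u-.165,v-.006)<.012)&(z>.08);print('knob top',np.percentile(z[kn],[50,90]),np.mean(u[kn]),np.mean(v[kn]))
# carton & offcut unmoved: depth diff vs start
a0=np.load('pics/scene0.npz');A=cloud('scene',a0['D'])
for n,(cx,cy,h) in {'box':(.64,-.32,.06),'off':(.52,-.34,.04)}.items():
  for Q in(A,P):
    w=(abs(Q[...,2]-h)<.006)&(abs(Q[...,0]-cx)<.06)&(abs(Q[...,1]-cy)<.05);print(n,w.sum(),np.median(Q[w],0).round(4))
```

```text
-0.014 8 duct perp [0.0023 0.0137]
-0.002 25 duct perp [-0.0278 -0.0003]
0.01 38 duct perp [-0.0284  0.0007]
0.022 39 duct perp [-0.0289  0.0003]
0.034 37 duct perp [-0.0296 -0.001 ]
0.046 39 duct perp [-0.0283  0.0004]
0.058 36 duct perp [-0.0264 -0.0001]
0.07 40 duct perp [-0.0275  0.0003]
0.082 40 duct perp [-0.0288  0.0008]
0.094 42 duct perp [-0.0278  0.0008]
0.106 42 duct perp [-0.0276  0.0008]
0.118 15 duct perp [-0.0276 -0.0006]
0.01 6 fence perp [0.0084 0.012 ]
0.03 13 fence perp [0.0078 0.0125]
0.05 8 fence perp [0.0074 0.0121]
0.07 15 fence perp [0.0077 0.0123]
0.09 15 fence perp [0.0067 0.0125]
0.11 8 fence perp [0.008  0.0134]
0.13 5 fence perp [0.0034 0.0107]
ends [-0.00428181 -0.00271182  0.11454579  0.1153618 ]
stop u 39 [0.109933   0.11986532 0.12807257]
knob top [0.09324132 0.09457825] 0.1658342401752012 0.006670610346238035
box 718 [ 0.6643 -0.3384  0.0598]
box 719 [ 0.6642 -0.3388  0.0597]
off 391 [ 0.5303 -0.347   0.0396]
off 369 [ 0.5313 -0.3495  0.0397]
```

Run:
```python
from h import *
for f in('scene0','s8'):
  d=np.load(f'pics/{f}.npz');P=cloud('scene',d['D']);z=P[...,2]
  m=((z>.034)&(z<.046)&(abs(P[...,0]-.53)<.09)&(abs(P[...,1]+.35)<.09)).astype(np.uint8)
  k,L,S,C=cv2.connectedComponentsWithStats(m)
  i=1+S[1:,4].argmax();print(S[i],C[i],cv2.minAreaRect(P[L==i][:,:2].astype(np.float32)))
s=env.get_state();print(s['clock'],s['wrist_force'].round(1),abs(s['qvel']).max())
env.hand_in()
```

```text
[325 270  14  27 364] [331.48626374 282.5989011 ] ((0.5314438939094543, -0.34803277254104614), (0.061092816293239594, 0.02804253250360489), 84.11570739746094)
[325 270  14  27 364] [331.51923077 282.64285714] ((0.5314990282058716, -0.3477100431919098), (0.06089569255709648, 0.028077969327569008), 84.12394714355469)
23.2667 [-0.2 -0.4  0.8] 0.048337353861570585
the job is handed in; nothing more can be done
```

The job is done and handed in at 23.3 s. The fence is locked in the 45-degree hole, and the longer duct lies cover up on the table, along the fence and against the stop.

**Fence:** I pulled the knob up about 15 mm, swung the fence towards the robot to the last hole and lowered the plunger. The force at the gripper dropped as the spring does when the pin enters. Afterwards the knob top read z 0.093–0.094 m, the same as when it started at home. The fence measured about 38.0° against 38.3° predicted for that hole.

**Duct:** I lowered it, pressed it against the stop and the fence, and let go.
- **Fence side:** its face is parallel to the fence and within about 1 mm of it along its whole length.
- **Stop end:** it sits at 115–116 mm from the pivot; the stop is at 116 mm.
- **Height:** its top is at z 0.069 m, so it is standing on the table.

**Offcut and carton:** The carton read the same before and after. A rough first check suggested the offcut had shifted about 2 mm, but a cleaner measurement showed no movement beyond 0.3 mm.

**Caveats:**
- The top camera gave too few points on the placed duct, so its final position comes from the scene camera only, which is good to about 2 mm.
- At hand-in the gripper was well clear of everything, but the arm was not quite still (largest joint speed 0.05 rad/s).

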